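# Tip the pinning blocks into the bin

## Robot

A 6-joint arm with a two-finger parallel gripper is mounted at the origin on the work surface. World frame = base frame: x ahead of the robot, y to its left, z up, the work surface at z = 0. Lengths are in m, angles in rad, forces in N, time in s.
With the tool pointing down it reaches from about 0.425 to 0.925 m from the base axis. Payload 12.5 kg.
Tool frame: the origin (TCP) lies on the centre line of the jaws, within the pads' length; the fingertips stand 25 mm ahead of it and the grasp point (between the pads) lies 6 mm ahead of it (ctrl.tip_extent is the distance from the TCP to the fingertips, in m); z points along the fingers, y is the line along which they close (so a half turn about z gives the same grasp; the last joint's range is limited). The gripper opens to 85 mm and grips with 20 to 120 N. Pads are 22 mm wide; open, the fingers measure 114 mm over their backs; the gripper's body (76 mm by 85 mm) begins 54 mm behind the grasp point. The pads swing forward as they close: fully open they stand 13 mm farther back than shut.
Start: joints at [1.213, 0.491, 1.559, -0, 1.092, -0.106], TCP at [0.156, 0.605, 0.256] pointing down, gripper open.
Joint ranges: [-3.1, 3.1], [-0.84, 2.19], [0.05, 2.79], [-1.13, 4.28], [0.06, 2.93], [-2.69, 2.69]. Speed limits (rad/s): [2.22, 2.22, 2.79, 3.14, 3.14, 3.14].

## Interface

Orientations are given as a unit quaternion [x, y, z, w].
In Python, from rig import ctrl, cams gives the robot as it stands.
- The arm moves only by the tool arm_command, never from a script. Its argument "plan" is a list of rows, each a list of 3 entries, a list of its own where there are three numbers: the shift along the world's x, y, z as a fraction of full scale, then the turn, a rotation vector about the world's x, y, z as a fraction of full scale, then the closure, from 0 (fully open) to 1 (shut). A call has 1 to 8 rows; each row shifts and turns the commanded pose from where the row before left it; what a row does not reach is not made up. Full scale, the value 1, is 0.5 m for a shift and 360 degrees for a turn. A row lasts 1/10 s, in which the tool goes at most 50 mm and 8.59 degrees, less where a joint would pass 70% of its speed; a pose out of reach is approached as far as the arm can. A call with a number of a shift or a turn outside -1 to 1 is refused whole. A call with a gripper value outside its range is refused whole. The fingers move at their own pace and stop on an object; "grip_force" is the grip in N (left out, the last holds). Time passes only in rows, so rows that do not move let the fingers close. It gives the time, the measured TCP pose, the force, the opening and the grip force at its end, in the units of the state.
- ctrl.observe(): the state, without advancing time (a new reading comes with each control period).
- cams.read_camera(name): name is "scene" or "side" or "wrist"; returns (picture, depth): 420x560x3 uint8, red, green, blue; 420x560 float32, m along the optical axis (not along the pixel's ray), 0 where there is no reading.
- cams.camera_info(name): a dict with "fx", "fy", "cx", "cy" (pixels), "R" (3x3) and "t" (3): a world point X has camera coordinates R X + t; the wrist camera has in their place "tool_from_camera" (4x4, takes a point from camera to tool coordinates, whose origin is the TCP and whose axes are the flange's). Camera axes: x right, y down, z forward; pixel columns grow to the right and rows downward; lengths in m; the calibration is good to about 2 mm. A picture is of the moment at which its call begins: read the wrist's pose just before it. camera_info takes no time and is no camera call.
- ctrl.finish_job(): hands the job in; it is judged then, once.
Trained networks look in the newest picture that a camera, given by its name, has taken for a name from the list of things; names that differ only in an ending like _2 or _b are one class to them, and where a whole thing is asked for, a point or a joint stands for the part that bears it (a point fixed in the world has none). Each returns a list of dicts, best first, with "score" (0 to 1); they miss things now and then, are a little off and sometimes report something else, mostly with a low value. They report only what shows in the picture. A call takes as long as a camera call. They do not tell look-alikes from the thing itself.
- cams.search_frame(camera, query): "point" ([x, y, z] in m, in world coordinates, good to about 4 mm: the middle of the surface that is visible of it).
The state is a dict: "time": time; "q": joint angles; "joint_velocities": joint speeds; "effort": joint torques, N m; "ee_pos": TCP position; "orientation": TCP orientation; "ft_force": force on the tool from outside, world axes, zero at the start; "torque": the same for the moment, N m; "gripper_width": finger opening in m; "grasp_force": force on a finger pad.
Only numpy, scipy, OpenCV 4.12 (cv2) and the standard library are available. Lean on these libraries where they do the work, as an engineer would, in place of code of your own. Each camera call takes 0.05 s, during which the arm holds its last target. There are 200 camera calls.

## Task

A glass jar stands in the gap between the tipping stand and the grey bin: lift it out of the way and stand it upright, wholly on the round cork mat. Slide the bin along the bench, without lifting it, squarely up against the stand's posts so that it is centred under the tray's open lip, then raise the tray by its bar until all four wooden blocks slide out into the bin. Lower the tray gently back to level (do not let it drop), leave the bin there with all four blocks in it, and do not tip the jar or disturb the other things on the bench.

Things in the scene. Friction and masses are not known exactly. Their poses are not given: they have to be found in the camera images.
- stand: aluminium tipping stand fixed to the bench. Origin on the bench under the middle of the tray's hinge line; x along the hinge, -y the way the tray pours. Two front posts at x = +/-90 (14 wide, y -12 to +20, 132 high) are the bin's stops: with the bin square against them and centred, its centre is at x 0, y -102 in this frame
- tray (a joint): angle of the steel tray on the stand: 0 level (its rest), grows as the bar end (+y of the stand) rises and it pours towards -y; stop at 1.2 rad. No spring: it falls back by its own weight (450 g plus the blocks). The hinge line is the stand's x axis raised 120 mm. The blocks slide out between about 0.5 and 1.1 rad
- tray_lip (a point): middle of the tray's open pouring edge, on its floor: at y -15, z 120 in the stand's frame with the tray level. The tray is 156 wide (x) and 180 long (y -15 to +165), floor 5 thick under z 120, walls 42 high and 4 thick on the other three sides
- tray_bar (a point): middle of the tray's metal lifting bar: round, 14 thick, 150 long parallel to the stand's x, on two thin uprights; at y +120, z 220 in the stand's frame with the tray level (156 from the hinge line), clear above and 93 below it to the tray's floor. Fingers straddling it can push it both ways along its arc
- bin: grey open plastic bin, loose, 200 (its x) x 180 (its y) x 80 high, walls and floor 8 thick, about 400 g, empty. Origin at the centre of its underside. Starts 290 to 330 mm from the hinge line on the stand's -y side, up to 0.25 rad from square; its +y wall goes against the posts, its -x wall faces the robot
- jar: glass jar with a steel lid standing between bin and stand, 62 diameter (its shoulder and lid are at most that), 105 high, about 250 g. Origin at the centre of its underside
- mat: round cork mat fixed on the bench, 110 diameter, 4 thick, at the left or the right near corner of the work area (the notebook lies at the other). Origin at the centre of its underside
- block1_mid (a point): middle of wooden stepped pinning block 1: 34 x 62 long x 12 to 26 high, about 50 g, lying in the tray
- block2_mid (a point): middle of wooden stepped pinning block 2: 34 x 62 long x 12 to 26 high, about 50 g, lying in the tray
- block3_mid (a point): middle of wooden stepped pinning block 3: 34 x 62 long x 12 to 26 high, about 50 g, lying in the tray
- block4_mid (a point): middle of wooden stepped pinning block 4: 34 x 62 long x 12 to 26 high, about 50 g, lying in the tray
- block1: block 1 itself; origin at the centre of its underside
- block2: block 2 itself; origin at the centre of its underside
- block3: block 3 itself; origin at the centre of its underside
- block4: block 4 itself; origin at the centre of its underside
- lens: bystander, leave alone: an upright black camera lens, 68 dia x 85 high; origin under its centre
- jar2: bystander, leave alone: a second jar just like the first, standing behind the tray's closed end; origin under its centre
- mug: bystander, leave alone: a white mug, 80 dia x 95 high; origin under its centre
- pencil: bystander, leave alone: a yellow pencil lying on the bench, 140 long, near the stand; origin under its centre
- notebook: small spiral notebook fixed on the bench, 110 x 100 x 12, bystander; origin at the centre of its underside
There are look-alikes about, which are no part of the job. Leave any blue or orange look-alike of the jar alone. What is shaped like the block2 but blue is not meant.

How it is judged:
On the way, in this order (a step that is already met when the one before it is completed fails the run):
1. the jar stands upright on the cork mat, let go (horizontal distance between jar and mat below 0.03 m and height (world z) of jar below 0.012 m and angle between jar's own z axis and vertical below 0.1 rad and contact force between the fingers and jar below 0.5 N), for 0.2 s.
2. the bin is square against the stand under the tray's lip, the tray still level (x of bin in the frame of stand between -0.03 and 0.03 m and y of bin in the frame of stand above -0.125 m and angle between the y axis of bin and the y axis of stand, either way round below 0.15 rad and angle between bin's own z axis and vertical below 0.08 rad and linear speed of bin below 0.02 m/s and value of joint tray below 0.1 rad), for 0.2 s.
3. the tray is tipped, by more than 0.6 rad (value of joint tray above 0.6 rad), for 0.1 s.
At the end, for the whole second after the job is handed in: All four blocks lie at rest inside the bin (below its rim); the bin stands on the bench, within 45 mm of centred, within 48 mm of the stand's posts and within 0.25 rad of square; the tray is back level (within 0.05 rad); the jar stands upright with its centre within 30 mm of the mat's centre (x of block1_mid in the frame of bin between -0.095 and 0.095 m and y of block1_mid in the frame of bin between -0.085 and 0.085 m and z of block1_mid in the frame of bin between 0 and 0.08 m and linear speed of each of block1, block2, block3, block4 below 0.03 m/s and x of block2_mid in the frame of bin between -0.095 and 0.095 m and y of block2_mid in the frame of bin between -0.085 and 0.085 m and z of block2_mid in the frame of bin between 0 and 0.08 m and x of block3_mid in the frame of bin between -0.095 and 0.095 m and y of block3_mid in the frame of bin between -0.085 and 0.085 m and z of block3_mid in the frame of bin between 0 and 0.08 m and x of block4_mid in the frame of bin between -0.095 and 0.095 m and y of block4_mid in the frame of bin between -0.085 and 0.085 m and z of block4_mid in the frame of bin between 0 and 0.08 m and horizontal distance between jar and mat below 0.03 m and height (world z) of jar below 0.012 m and angle between jar's own z axis and vertical below 0.1 rad and x of bin in the frame of stand between -0.045 and 0.045 m and y of bin in the frame of stand above -0.15 m and angle between the y axis of bin and the y axis of stand, either way round below 0.25 rad and angle between bin's own z axis and vertical below 0.08 rad and value of joint tray below 0.05 rad and linear speed of bin below 0.02 m/s); the robot touches nothing.
It fails at once if the jar is tipped over (more than 0.6 rad) (angle between jar's own z axis and vertical above 0.6 rad).
It fails at once if the bin is lifted more than 30 mm off the bench (height (world z) of bin above 0.03 m).
It fails at once if the tray is let drop (falls faster than 2.5 rad/s) (velocity of joint tray below -2.5 rad/s).
It fails at once if a bystander is moved by more than 30 mm (distance of any of lens, jar2, mug, pencil from where it was at the start of the episode above 0.03 m).
It also fails if it takes over 72 s, if anything falls off the work surface, if the arm or the gripper's body presses on something with over 40 N, if the wrist force passes 120 N, or if a joint passes its speed limit or range.

## Working session

There is one attempt and no reset: what is moved stays moved. The work goes in short steps, Python scripts to look and compute and a tool call to move; the robot and the scene stay as the last step left them, time stands still between calls to the robot, and variables do not carry over. Pictures are saved under pics/ and viewed, at most 10 in all, crops included, and the job is handed in when it is done.

Besides the shell and the picture viewer there is one more tool, called after "Emit:" by a JSON object that holds its "op" and its "data". arm_command: Moves the arm, as the interface text tells. Its arguments: {"type":"object","properties":{"plan":{"type":"array","items":{"type":"array"}},"grip_force":{"type":"number"}},"required":["plan"]}

```bash
mkdir -p pics; python3 - <<'E'
from rig import ctrl,cams
import cv2,numpy as np
s=ctrl.observe();print(s['time'],s['ee_pos'],s['orientation'],s['gripper_width'])
for c in ['scene','side']:
    p,d=cams.read_camera(c);cv2.imwrite(f'pics/{c}0.png',p[:,:,::-1]);np.save(f'{c}_d.npy',d)
    for n in ['jar','bin','mat','stand','tray_lip','tray_bar','lens','mug','notebook','pencil']:
        print(c,n,[(np.round(r['point'],3).tolist(),round(r['score'],2)) for r in cams.search_frame(c,n)][:3])
print(ctrl.observe()['time'])
E
```

```text
0.0 [0.15563054 0.60509178 0.25570359] [ 1.25582655e-01  9.92082988e-01 -5.72318247e-04 -1.17394606e-04] 0.08530227381588237
scene jar [([0.79, 0.041, 0.071], 0.96), ([0.402, -0.045, 0.068], 0.96), ([0.62, 0.028, 0.069], 0.93)]
scene bin [([0.557, -0.188, 0.036], 0.56)]
scene mat [([0.406, -0.384, 0.002], 0.75), ([0.651, 0.208, 0.142], 0.2)]
scene stand [([0.673, 0.204, 0.117], 0.97)]
scene tray_lip [([0.65, 0.21, 0.141], 0.95), ([0.583, -0.436, 0.06], 0.26), ([0.647, 0.228, 0.142], 0.21)]
scene tray_bar [([0.651, 0.208, 0.144], 0.69)]
scene lens [([0.397, 0.069, 0.062], 0.83)]
scene mug [([0.58, -0.434, 0.064], 0.69)]
scene notebook []
scene pencil []
side jar [([0.589, 0.04, 0.095], 0.97), ([0.379, -0.028, 0.078], 0.96), ([0.763, 0.064, 0.073], 0.85)]
side bin [([0.563, -0.197, 0.03], 0.93)]
side mat [([0.402, -0.38, 0.007], 0.81), ([0.646, 0.232, 0.138], 0.17)]
side stand [([0.608, 0.239, 0.119], 0.93), ([0.564, 0.168, 0.137], 0.19)]
side tray_lip [([0.621, 0.24, 0.13], 0.86)]
side tray_bar [([0.62, 0.242, 0.13], 0.88), ([0.377, 0.164, 0.009], 0.23)]
side lens [([0.375, 0.095, 0.08], 0.71), ([0.556, -0.413, 0.062], 0.69)]
side mug [([0.56, -0.414, 0.061], 0.55)]
side notebook [([0.398, 0.28, 0.015], 0.96)]
side pencil [([0.375, 0.164, 0.008], 0.49)]
1.1
```

```bash
cat > h.py <<'E'
from rig import ctrl,cams
import numpy as np,cv2
def cloud(c,d):
    i=cams.camera_info(c);R=np.array(i['R']);t=np.array(i['t'])
    v,u=np.mgrid[:420,:560];P=np.stack([(u-i['cx'])/i['fx']*d,(v-i['cy'])/i['fy']*d,d],-1)
    W=(P-t)@R; W[d==0]=np.nan
    return W
E
```

```text
(no output)
```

View pics/scene0.png

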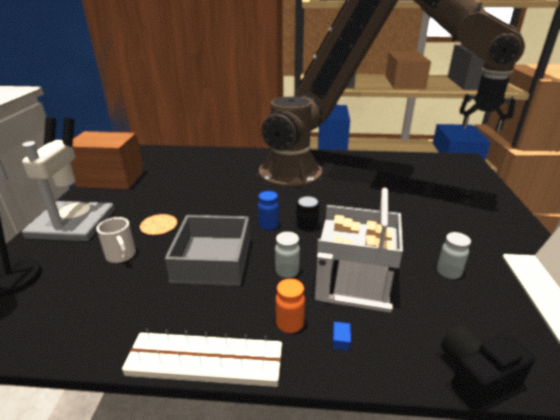

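View pics/side0.png

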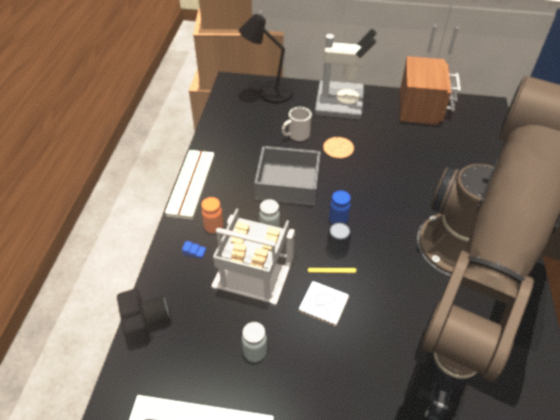

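```bash
python3 - <<'E'
from h import *
for c in ['scene','side']:
    i=cams.camera_info(c);print(c,i['fx'],i['cx'],i['cy'],np.round(-np.array(i['R']).T@i['t'],3),np.round(i['R'],2).tolist())
W=np.concatenate([cloud(c,np.load(f'{c}_d.npy')).reshape(-1,3) for c in ['scene','side']])
W=W[~np.isnan(W[:,0])]
W=W[(W[:,0]>.25)&(W[:,0]<1.0)&(abs(W[:,1])<.6)&(W[:,2]<.3)]
def rect(m,n):
    q=W[m];print(n,len(q),cv2.minAreaRect((q[:,:2]*1000).astype(np.float32)))
x,y,z=W.T
rect((abs(z-.08)<.005)&(x>.42)&(x<.73)&(y>-.33)&(y<-.06),'binrim')
rect((z>.203)&(z<.24)&(y>.1),'bar')
rect((abs(z-.162)<.005)&(y>.0),'trayrim')
for n,(a,b) in dict(jarA=(.605,.028),jarO=(.79,.05),jar2=(.4,-.04),lens=(.39,.08),mug=(.57,-.42)).items():
    m=(np.hypot(x-a,y-b)<.06)&(z>.075)&(z<.115);rect(m,n)
m=(np.hypot(x-.405,y+.382)<.08)&(z>.0025)&(z<.008);rect(m,'mat')
E
```

```text
scene 389.52655727129854 277.9141671924438 213.20313648747484 [1.384 0.073 0.664] [[-0.08, 1.0, -0.01], [0.52, 0.04, -0.85], [-0.85, -0.07, -0.52]]
side 531.54938998068 277.7582839193239 196.22956382748598 [0.41  1.083 1.314] [[-0.99, -0.15, 0.0], [-0.11, 0.73, -0.68], [0.1, -0.67, -0.74]]
binrim 974 ((564.8469848632812, -174.73532104492188), (202.0404510498047, 191.549072265625), 0.28807803988456726)
bar 600 ((621.673828125, 245.96905517578125), (20.11863899230957, 166.33583068847656), 81.32498168945312)
trayrim 712 ((614.38037109375, 201.27151489257812), (184.27764892578125, 163.104248046875), 81.9803695678711)
jarA 757 ((596.3899536132812, 28.923545837402344), (59.31531524658203, 61.627376556396484), 54.03363800048828)
jarO 966 ((772.6888427734375, 46.57599639892578), (56.14944076538086, 64.99444580078125), 9.427909851074219)
jar2 585 ((382.5915222167969, -44.02701187133789), (56.6885871887207, 62.474220275878906), 20.25389289855957)
lens 601 ((375.6672668457031, 74.24983215332031), (68.52910614013672, 69.06243133544922), 56.36311340332031)
mug 525 ((560.9817504882812, -429.8867492675781), (95.64185333251953, 81.11139678955078), 76.90686798095703)
mat 535 ((401.505615234375, -383.9552917480469), (148.9552001953125, 155.04637145996094), 26.077625274658203)
```

The wanted jar is the clear glass one with the steel lid in the gap, at scene (287,254) and side (269,212). It could be confused with:
- the orange one at scene (290,305)
- the blue one at scene (268,210)
- clear jar2 at scene (453,255), which stands behind the closed end

The mat is the orange disc at scene (158,224). Next I'll refine the poses and check a crop.

```bash
python3 - <<'E'
from h import *
from scipy.optimize import least_squares
im={c:cv2.imread(f'pics/{c}0.png') for c in ['scene','side']}
Ws={c:cloud(c,np.load(f'{c}_d.npy')) for c in im}
a=cv2.resize(im['scene'][180:340,230:350],None,fx=3,fy=3);b=cv2.resize(im['side'][180:340,190:310],None,fx=3,fy=3)
cv2.imwrite('pics/crop.png',np.hstack([a,b]))
def rim(c,hw,hl,zt,x0,sel,tol=.004):
    P=Ws[c].reshape(-1,3);P=P[~np.isnan(P[:,0])];P=P[(abs(P[:,2]-zt)<tol)&sel(P)]
    def f(p):
        d=P[:,:2]-p[:2];cc,s=np.cos(p[2]),np.sin(p[2])
        u=np.abs(d[:,0]*cc+d[:,1]*s);v=np.abs(-d[:,0]*s+d[:,1]*cc)
        # signed box distance to rim centreline
        qx,qy=u-hw,v-hl;o=np.hypot(np.maximum(qx,0),np.maximum(qy,0))+np.minimum(np.maximum(qx,qy),0)
        return o
    r=least_squares(f,x0,loss='soft_l1',f_scale=.003);print(c,len(P),np.round(r.x,4),np.degrees(r.x[2]),'med',np.median(abs(r.fun)))
for c in im:
    for y0 in(-.1,.1):rim(c,.096,.086,.08,[.565,-.18,y0],lambda P:(P[:,0]>.42)&(P[:,0]<.71)&(P[:,1]>-.34)&(P[:,1]<-.04))
    # tray walls (3 sides) - bar direct
    P=Ws[c].reshape(-1,3);P=P[~np.isnan(P[:,0])]
    q=P[(P[:,2]>.2)&(P[:,2]<.235)&(P[:,1]>.2)&(P[:,1]<.3)&(P[:,0]>.5)&(P[:,0]<.75)]
    print('bar',c,len(q),np.round(q.min(0),3),np.round(q.max(0),3),cv2.minAreaRect((q[:,:2]*1000).astype(np.float32)))
    q=P[(abs(P[:,2]-.162)<.005)&(P[:,1]>.05)&(P[:,1]<.35)&(P[:,0]>.45)&(P[:,0]<.78)];print('tray',cv2.minAreaRect((q[:,:2]*1000).astype(np.float32)))
    h=cv2.cvtColor(im[c],cv2.COLOR_BGR2HSV);W=Ws[c]
    m=(h[...,0]<25)&(h[...,1]>60)&(h[...,2]>100)&(np.hypot(W[...,0]-.404,W[...,1]+.382)<.09)
    q=W[m];print('mat',c,len(q),cv2.minEnclosingCircle((q[:,:2]*1000).astype(np.float32)),q[:,2].mean())
    q=P[(np.hypot(P[:,0]-.596,P[:,1]-.029)<.045)&(P[:,2]>.08)&(P[:,2]<.115)]
    q2=q[q[:,2]>.1];print('jar',c,len(q2),cv2.minEnclosingCircle((q[:,:2]*1000).astype(np.float32)),cv2.minEnclosingCircle((q2[:,:2]*1000).astype(np.float32)))
E
```

```text
scene 483 [ 0.5652 -0.1797  0.0204] 1.1675219232094056 med 0.0017996082314747225
scene 483 [ 0.5652 -0.1797  0.0204] 1.1675198094590855 med 0.0017996091372004253
bar scene 267 [0.542 0.225 0.2  ] [0.703 0.259 0.226] ((622.537353515625, 241.35531616210938), (12.546327590942383, 163.2010955810547), 81.83145904541016)
tray ((613.895751953125, 198.37823486328125), (179.88153076171875, 162.37429809570312), 81.42178344726562)
mat scene 656 ((397.8787841796875, -392.5680847167969), 65.61968231201172) 0.001411437925568444
jar scene 230 ((596.0841064453125, 25.980770111083984), 28.801193237304688) ((596.0841064453125, 25.980770111083984), 28.801193237304688)
side 342 [ 0.5653 -0.1752  0.0221] 1.2667751817516604 med 0.002192208370232686
side 342 [ 0.5653 -0.1752  0.0221] 1.2667684206505445 med 0.0021922017929960763
bar side 348 [0.54  0.227 0.2  ] [0.702 0.265 0.232] ((620.8128662109375, 246.77420043945312), (18.946603775024414, 164.3886260986328), 81.41207122802734)
tray ((614.0384521484375, 202.4801788330078), (182.10047912597656, 158.97634887695312), 81.7841796875)
mat side 603 ((408.2181701660156, -391.8388366699219), 65.97261810302734) 0.0019727696889464135
jar side 194 ((594.6170043945312, 29.634122848510742), 30.575014114379883) ((597.0401611328125, 29.911470413208008), 29.863079071044922)
```

View pics/crop.png

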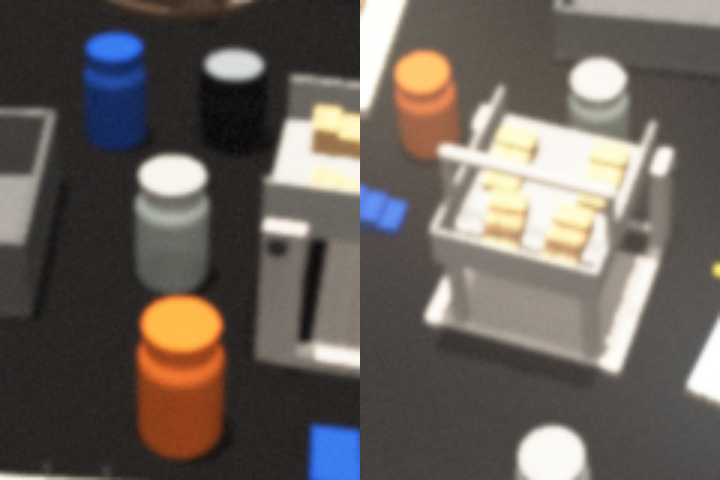

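The crop shows the clear jar with its steel lid at (172,225) and the tray with four wooden blocks at about (570,180). That confirms the choice. Moving above the jar.

Emit:
{"op": "arm_command", "data": {"plan": [[[0.055, -0.0721, 0], [0, 0, -0.0146], 0], [[0.055, -0.0721, 0], [0, 0, -0.0146], 0], [[0.055, -0.0721, 0], [0, 0, -0.0146], 0], [[0.055, -0.0721, 0], [0, 0, -0.0146], 0], [[0.055, -0.0721, 0], [0, 0, -0.0146], 0], [[0.055, -0.0721, 0], [0, 0, -0.0146], 0], [[0.055, -0.0721, 0], [0, 0, -0.0146], 0], [[0.055, -0.0721, 0], [0, 0, -0.0146], 0]]}}

```text
time: 1.9
ee_pos: [0.3766, 0.3154, 0.2566]
orientation: [0.475, 0.88, 0.0, 0.0]
ft_force: [1.7, 0.5, -0.5]
gripper_width: 0.0854
grasp_force: 0.0
```

Emit:
{"op": "arm_command", "data": {"plan": [[[0.055, -0.0721, 0], [0, 0, -0.0146], 0], [[0.055, -0.0721, 0], [0, 0, -0.0146], 0], [[0.055, -0.0721, 0], [0, 0, -0.0146], 0], [[0.055, -0.0721, 0], [0, 0, -0.0146], 0], [[0.055, -0.0721, 0], [0, 0, -0.0146], 0], [[0.055, -0.0721, 0], [0, 0, -0.0146], 0], [[0.055, -0.0721, 0], [0, 0, -0.0146], 0], [[0.055, -0.0721, 0], [0, 0, -0.0146], 0]]}}

```text
time: 2.7
ee_pos: [0.5966, 0.0267, 0.2565]
orientation: [0.759, 0.651, 0.0, 0.0]
ft_force: [1.3, 1.4, 1.1]
gripper_width: 0.0856
grasp_force: 0.0
```

```bash
cat >> h.py <<'E'
from scipy.spatial.transform import Rotation as Ro
def wrist(name=None):
    s=ctrl.observe();p,d=cams.read_camera('wrist')
    if name: cv2.imwrite(f'pics/{name}.png',p[:,:,::-1])
    i=cams.camera_info('wrist');T=np.array(i['tool_from_camera'])
    v,u=np.mgrid[:420,:560];P=np.stack([(u-i['cx'])/i['fx']*d,(v-i['cy'])/i['fy']*d,d],-1)
    W=(P@T[:3,:3].T+T[:3,3])@Ro.from_quat(s['orientation']).as_matrix().T+s['ee_pos'];W[d==0]=np.nan
    return p,W
def st():
    s=ctrl.observe();M=Ro.from_quat(s['orientation']).as_matrix()
    print('t',round(s['time'],2),'p',np.round(s['ee_pos'],4),'yawY',round(np.degrees(np.arctan2(M[1,1],M[0,1])),2),'tz',np.round(M[:,2],3),'w',round(s['gripper_width'],4),'F',np.round(s['ft_force'],1),'g',round(s['grasp_force'],1));return s
E
python3 - <<'E'
from h import *
st();p,W=wrist('w1')
P=W.reshape(-1,3);P=P[~np.isnan(P[:,0])]
q=P[(np.hypot(P[:,0]-.596,P[:,1]-.028)<.05)&(P[:,2]>.095)&(P[:,2]<.12)]
print(len(q),cv2.minEnclosingCircle((q[:,:2]*1000).astype(np.float32)),cv2.minAreaRect((q[:,:2]*1000).astype(np.float32)),np.median(q,0))
E
```

```text
t 2.7 p [0.5966 0.0267 0.2565] yawY -8.75 tz [ 0. -0. -1.] w 0.0856 F [1.3 1.4 1.1] g 0.0
3196 ((593.8074340820312, 24.565826416015625), 27.542016983032227) ((593.4478149414062, 25.210216522216797), (53.907814025878906, 53.49152374267578), 81.71106719970703) [0.59397543 0.02624725 0.10420951]
```

View pics/w1.png

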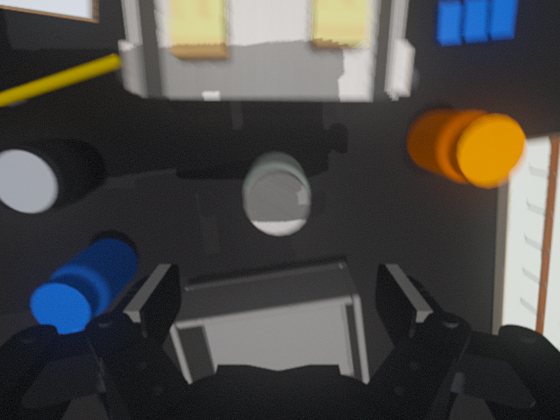

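The wrist view shows the clear jar's lid at (277,195), between the tray lip (above) and the bin (below). Descending to grasp it.

Emit:
{"op": "arm_command", "data": {"plan": [[[-0.005, -0.0025, -0.06], [0, 0, 0], 0], [[0, 0, -0.09], [0, 0, 0], 0], [[0, 0, -0.09], [0, 0, 0], 0], [[0, 0, -0.08], [0, 0, 0], 0], [[0, 0, -0.05], [0, 0, 0], 0], [[0, 0, -0.007], [0, 0, 0], 0], [[0, 0, 0], [0, 0, 0], 1], [[0, 0, 0], [0, 0, 0], 1]], "grip_force": 40}}

```text
time: 3.55
ee_pos: [0.5939, 0.0273, 0.0695]
orientation: [0.758, 0.653, 0.001, 0.001]
ft_force: [-5.3, 0.0, 9.2]
gripper_width: 0.0608
grasp_force: 41.6
```

Emit:
{"op": "arm_command", "data": {"plan": [[[0, 0, 0], [0, 0, 0], 1], [[0, 0, 0], [0, 0, 0], 1], [[0, 0, 0], [0, 0, 0], 1], [[0, 0, 0], [0, 0, 0], 1]]}}

```text
time: 3.95
ee_pos: [0.5939, 0.0273, 0.0696]
orientation: [0.758, 0.653, 0.001, 0.001]
ft_force: [-1.5, -0.0, 7.3]
gripper_width: 0.0604
grasp_force: 44.6
```

Emit:
{"op": "arm_command", "data": {"plan": [[[0, 0, 0.04], [0, 0, 0], 1], [[0, 0, 0.08], [0, 0, 0], 1], [[0, 0, 0.09], [0, 0, 0], 1], [[0, 0, 0.05], [0, 0, 0], 1], [[-0.02, -0.04, 0.02], [0, 0, 0], 1], [[-0.034, -0.075, 0], [0, 0, 0], 1], [[-0.034, -0.075, 0], [0, 0, 0], 1], [[-0.034, -0.075, 0], [0, 0, 0], 1]]}}

```text
time: 4.75
ee_pos: [0.5313, -0.1063, 0.2086]
orientation: [0.757, 0.653, 0.0, 0.001]
ft_force: [1.0, -1.2, -2.5]
gripper_width: 0.0607
grasp_force: 44.8
```

Emit:
{"op": "arm_command", "data": {"plan": [[[-0.034, -0.075, 0], [0, 0, 0], 1], [[-0.034, -0.075, 0], [0, 0, 0], 1], [[-0.034, -0.075, 0], [0, 0, 0], 1], [[-0.034, -0.075, 0], [0, 0, 0], 1], [[-0.034, -0.075, 0], [0, 0, 0], 1], [[-0.034, -0.075, 0], [0, 0, 0], 1], [[-0.034, -0.075, 0], [0, 0, 0], 1], [[-0.02, -0.03, 0], [0, 0, 0], 1]]}}

```text
time: 5.55
ee_pos: [0.4018, -0.3856, 0.2084]
orientation: [0.758, 0.652, -0.0, 0.001]
ft_force: [1.3, 0.4, -2.9]
gripper_width: 0.0604
grasp_force: 44.7
```

```bash
python3 - <<'E'
from h import *
st()
def circ(W,p):
    h=cv2.cvtColor(p,cv2.COLOR_RGB2HSV)
    m=(h[...,0]<25)&(h[...,1]>60)&(h[...,2]>100)&(np.hypot(W[...,0]-.404,W[...,1]+.382)<.12)&(abs(W[...,2]-.003)<.012)
    n,l,s,c=cv2.connectedComponentsWithStats(m.astype(np.uint8));k=1+s[1:,4].argmax();q=W[l==k]
    print(len(q),np.round(np.percentile(q,[1,99],axis=0),4).tolist(),np.round(q.mean(0),4),cv2.minAreaRect((q[:,:2]*1000).astype(np.float32)))
p,W=wrist('w2');circ(W,p)
for c in ['scene','side']:
    circ(cloud(c,np.load(f'{c}_d.npy')),cv2.imread(f'pics/{c}0.png')[:,:,::-1])
# jar bottom below tcp, upright?
p,d=cams.read_camera('scene');W=cloud('scene',d);cv2.imwrite('pics/s2.png',p[:,:,::-1])
E
```

```text
t 5.55 p [ 0.4018 -0.3856  0.2084] yawY -8.64 tz [ 0.001 -0.002 -1.   ] w 0.0604 F [ 1.3  0.4 -2.9] g 44.7
6811 [[0.3501, -0.4263, -0.002], [0.4777, -0.3352, 0.0048]] [ 0.4167 -0.371   0.0021] ((418.2131652832031, -379.66241455078125), (88.29766082763672, 136.74217224121094), 76.58252716064453)
656 [[0.3394, -0.4453, -0.0043], [0.4589, -0.3329, 0.0052]] [ 0.404  -0.3873  0.0014] ((396.18682861328125, -390.3125915527344), (129.80996704101562, 115.8009033203125), 23.652416229248047)
601 [[0.3504, -0.4517, -0.0063], [0.4623, -0.3298, 0.0106]] [ 0.4062 -0.3871  0.002 ] ((406.6935729980469, -391.8714599609375), (117.50798034667969, 128.5626983642578), 6.355278491973877)
```

View pics/s2.png

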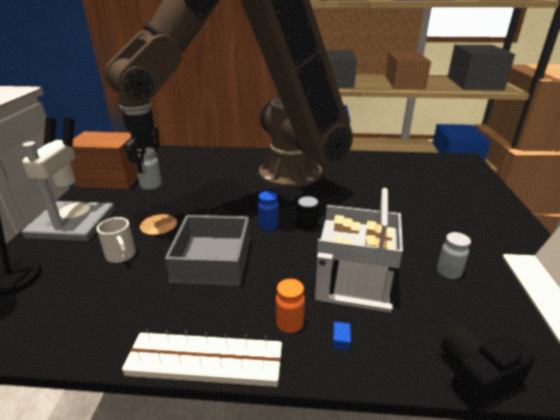

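The scene picture shows the jar held upright at (150,170), above the mat at (158,224). The mat centre is about (0.405, -0.387). Lowering it.

Emit:
{"op": "arm_command", "data": {"plan": [[[0.006, -0.003, -0.05], [0, 0, 0], 1], [[0, 0, -0.07], [0, 0, 0], 1], [[0, 0, -0.07], [0, 0, 0], 1], [[0, 0, -0.04], [0, 0, 0], 1], [[0, 0, -0.025], [0, 0, 0], 1], [[0, 0, -0.008], [0, 0, 0], 1], [[0, 0, -0.004], [0, 0, 0], 1], [[0, 0, 0], [0, 0, 0], 1]]}}

```text
time: 6.45
ee_pos: [0.4066, -0.3844, 0.0751]
orientation: [0.758, 0.653, 0.0, 0.001]
ft_force: [-0.1, 0.4, -2.1]
gripper_width: 0.0606
grasp_force: 44.7
```

```bash
python3 - <<'E'
from h import *
st()
E
```

```text
t 6.45 p [ 0.4066 -0.3844  0.0751] yawY -8.51 tz [ 0.001 -0.001 -1.   ] w 0.0606 F [-0.1  0.4 -2.1] g 44.7
```

Emit:
{"op": "arm_command", "data": {"plan": [[[0, 0, -0.002], [0, 0, 0], 1], [[0, 0, -0.002], [0, 0, 0], 1], [[0, 0, 0], [0, 0, 0], 0], [[0, 0, 0], [0, 0, 0], 0], [[0, 0, 0], [0, 0, 0], 0], [[0, 0, 0], [0, 0, 0], 0], [[0, 0, 0], [0, 0, 0], 0], [[0, 0, 0], [0, 0, 0], 0]]}}

```text
time: 7.25
ee_pos: [0.4062, -0.3842, 0.0723]
orientation: [0.758, 0.653, 0.0, 0.0]
ft_force: [1.0, 0.5, 0.4]
gripper_width: 0.0854
grasp_force: 0.0
```

Emit:
{"op": "arm_command", "data": {"plan": [[[0, 0, 0.03], [0, 0, 0], 0], [[0, 0, 0.09], [0, 0, 0], 0], [[0, 0, 0.09], [0, 0, 0], 0], [[0, 0, 0.09], [0, 0, 0], 0], [[0.03, 0.02, 0], [0, 0, -0.02], 0], [[0.03, 0.02, 0], [0, 0, -0.02], 0], [[0.03, 0.02, 0], [0, 0, -0.02], 0], [[0.03, 0.02, 0], [0, 0, -0.02], 0]]}}

```text
time: 8.05
ee_pos: [0.4667, -0.3438, 0.2224]
orientation: [0.897, 0.441, 0.0, 0.0]
ft_force: [0.6, -0.1, 0.5]
gripper_width: 0.0855
grasp_force: 0.0
```

Emit:
{"op": "arm_command", "data": {"plan": [[[0.03, 0.02, 0], [0, 0, -0.02], 0], [[0.03, 0.02, 0], [0, 0, -0.02], 0], [[0.03, 0.02, 0], [0, 0, -0.02], 0], [[0.03, 0.02, 0], [0, 0, -0.02], 0], [[0.03, 0.03, 0], [0, 0, -0.02], 0], [[0.03, 0.03, 0], [0, 0, -0.02], 0], [[0.02, 0.02, 0], [0, 0, -0.02], 0], [[0, 0, 0], [0, 0, -0.003], 0]]}}

```text
time: 8.85
ee_pos: [0.567, -0.2631, 0.2221]
orientation: [1.0, 0.01, -0.0, -0.0]
ft_force: [-0.3, 0.1, 0.8]
gripper_width: 0.0855
grasp_force: 0.0
```

```bash
python3 - <<'E'
from h import *
s=st();print(np.round(s['q'],2))
p,W=wrist('w3')
P=W.reshape(-1,3);P=P[~np.isnan(P[:,0])]
q=P[(abs(P[:,2]-.08)<.004)&(P[:,0]>.43)&(P[:,0]<.7)&(P[:,1]<-.05)&(P[:,1]>-.33)]
print(len(q),np.round(np.percentile(q,[1,99],axis=0),3).tolist(),cv2.minAreaRect((q[:,:2]*1000).astype(np.float32)))
p,d=cams.read_camera('scene');W=cloud('scene',d).reshape(-1,3)
q=W[(np.hypot(W[:,0]-.405,W[:,1]+.385)<.055)&(W[:,2]>.09)&(W[:,2]<.125)];print('jar',len(q),np.round(np.percentile(q,[2,98],axis=0),3).tolist())
E
```

```text
t 8.85 p [ 0.567  -0.2631  0.2221] yawY -88.85 tz [-0.  0. -1.] w 0.0855 F [-0.3  0.1  0.8] g 0.0
[-0.54  0.53  1.6   0.    1.02  1.01]
8157 [[0.465, -0.271, 0.076], [0.663, -0.091, 0.081]] ((562.7567138671875, -180.74221801757812), (199.60667419433594, 180.04205322265625), 1.1805789470672607)
jar 205 [[0.386, -0.41, 0.092], [0.435, -0.36, 0.109]]
```

View pics/w3.png

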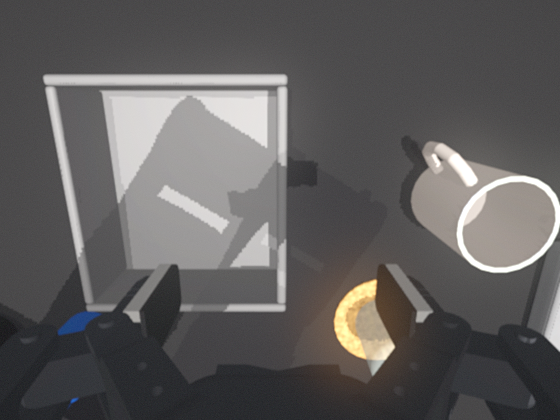

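The wrist view shows the bin rim from (45,78) to (287,308), with the mug clear on the right and the jar on the mat. Gripping the bin's -y wall now.

Emit:
{"op": "arm_command", "data": {"plan": [[[-0.004, -0.008, -0.06], [0, 0, 0], 0], [[0, 0, -0.09], [0, 0, 0], 0], [[0, 0, -0.08], [0, 0, 0], 0], [[0, 0, -0.06], [0, 0, 0], 0], [[0, 0, -0.04], [0, 0, 0], 0], [[0, 0, -0.004], [0, 0, 0], 0], [[0, 0, 0], [0, 0, 0], 1], [[0, 0, 0], [0, 0, 0], 1]], "grip_force": 50}}

```text
time: 9.75
ee_pos: [0.5645, -0.2689, 0.0567]
orientation: [1.0, 0.011, 0.001, 0.001]
ft_force: [-0.4, 0.2, 0.4]
gripper_width: 0.059
grasp_force: 0.0
```

Emit:
{"op": "arm_command", "data": {"plan": [[[0, 0, 0], [0, 0, 0], 1], [[0, 0, 0], [0, 0, 0], 1], [[0, 0, 0], [0, 0, 0], 1], [[0, 0, 0], [0, 0, 0], 1], [[0, 0, 0], [0, 0, 0], 1]]}}

```text
time: 10.25
ee_pos: [0.5644, -0.2682, 0.056]
orientation: [1.0, 0.011, 0.0, 0.0]
ft_force: [-1.8, 1.3, 5.4]
gripper_width: 0.0079
grasp_force: 50.0
```

Emit:
{"op": "arm_command", "data": {"plan": [[[0.002, 0.03, 0], [0, 0, -0.0033], 1], [[0.003, 0.05, 0], [0, 0, -0.0033], 1], [[0.003, 0.06, 0], [0, 0, -0.0033], 1], [[0.003, 0.06, 0], [0, 0, -0.0033], 1], [[0.003, 0.06, 0], [0, 0, -0.0033], 1], [[0.003, 0.06, 0], [0, 0, -0.0033], 1], [[0.002, 0.04, 0], [0, 0, -0.0033], 1], [[0.001, 0.01, 0], [0, 0, -0.0033], 1]]}}

```text
time: 11.05
ee_pos: [0.5744, -0.0818, 0.056]
orientation: [0.997, -0.072, 0.0, 0.0]
ft_force: [-2.4, -3.9, 6.9]
gripper_width: 0.0072
grasp_force: 50.2
```

```bash
python3 - <<'E'
from h import *
st()
p,W=wrist('w4')
P=W.reshape(-1,3);P=P[~np.isnan(P[:,0])]
q=P[(abs(P[:,2]-.08)<.004)&(P[:,0]>.43)&(P[:,0]<.73)&(P[:,1]<.13)]
print('wrist bin',len(q),cv2.minAreaRect((q[:,:2]*1000).astype(np.float32)))
c0=np.array([.602,.1235]);a=np.radians(-8.3);R=np.array([[np.cos(a),-np.sin(a)],[np.sin(a),np.cos(a)]])
for c in ['scene','side']:
    p,d=cams.read_camera(c);cv2.imwrite(f'pics/{c}4.png',p[:,:,::-1]);W=cloud(c,d).reshape(-1,3)
    W=W[~np.isnan(W[:,0])];q=W[(abs(W[:,2]-.08)<.004)]
    L=(q[:,:2]-c0)@R
    m=(abs(L[:,0])<.125)&(L[:,1]>-.22)&(L[:,1]<-.01);print(c,m.sum(),np.round(np.percentile(L[m],[1,99],axis=0),3).tolist(),cv2.minAreaRect((q[m][:,:2]*1000).astype(np.float32)))
E
```

```text
t 11.05 p [ 0.5744 -0.0818  0.056 ] yawY -98.2 tz [ 0.001 -0.001 -1.   ] w 0.0072 F [-2.4 -3.9  6.9] g 50.2
wrist bin 21295 ((621.5193481445312, -74.65022277832031), (137.14178466796875, 81.39583587646484), 10.195805549621582)
scene 540 [[-0.095, -0.216], [0.104, -0.031]] ((590.3013916015625, 7.569305419921875), (205.77662658691406, 203.3648681640625), 83.6368179321289)
side 254 [[-0.096, -0.209], [0.103, -0.039]] ((589.1375732421875, 6.233062744140625), (183.78372192382812, 200.5871124267578), 82.13510131835938)
```

View pics/side4.png

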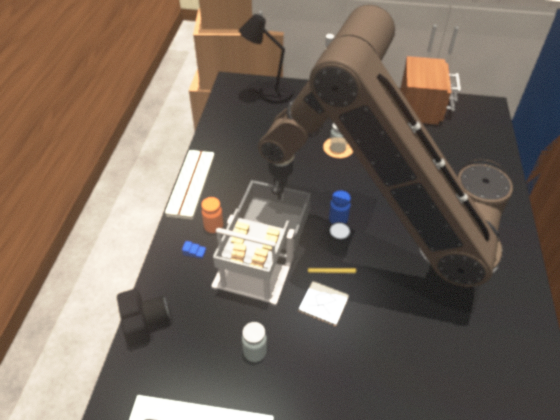

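The side view shows the bin squared up just short of the posts at (265,215), with the jar standing on the mat at (338,145). Closing the remaining gap of about 20 mm slowly.

Emit:
{"op": "arm_command", "data": {"plan": [[[0.002, 0.012, 0], [0, 0, 0], 1], [[0.002, 0.012, 0], [0, 0, 0], 1], [[0.001, 0.008, 0], [0, 0, 0], 1], [[0.001, 0.004, 0], [0, 0, 0], 1]]}}

```text
time: 11.6
ee_pos: [0.5776, -0.0658, 0.056]
orientation: [0.997, -0.072, 0.001, 0.0]
ft_force: [-1.9, -5.9, 5.9]
gripper_width: 0.0075
grasp_force: 50.0
```

Emit:
{"op": "arm_command", "data": {"plan": [[[0, 0.003, 0], [0, 0, 0], 1], [[0, 0.003, 0], [0, 0, 0], 1], [[0, 0, 0], [0, 0, 0], 1]]}}

```text
time: 11.9
ee_pos: [0.5777, -0.0628, 0.056]
orientation: [0.997, -0.072, 0.001, 0.0]
ft_force: [-0.3, -1.7, 5.8]
gripper_width: 0.0074
grasp_force: 49.9
```

Emit:
{"op": "arm_command", "data": {"plan": [[[0, 0.004, 0], [0, 0, 0], 1], [[0, 0.004, 0], [0, 0, 0], 1], [[0, 0, 0], [0, 0, 0], 1]]}}

```text
time: 12.2
ee_pos: [0.5772, -0.0614, 0.056]
orientation: [0.997, -0.073, 0.0, 0.001]
ft_force: [-6.1, -26.0, 6.8]
gripper_width: 0.0073
grasp_force: 50.9
```

Emit:
{"op": "arm_command", "data": {"plan": [[[0, 0.004, 0], [0, 0, 0], 1], [[0, 0, 0], [0, 0, 0], 1]]}}

```text
time: 12.4
ee_pos: [0.5772, -0.0613, 0.056]
orientation: [0.997, -0.073, 0.001, 0.002]
ft_force: [-8.3, -42.7, 5.4]
gripper_width: 0.0078
grasp_force: 50.9
```

Emit:
{"op": "arm_command", "data": {"plan": [[[0, -0.008, 0], [0, 0, 0], 1], [[0, 0, 0], [0, 0, 0], 0], [[0, 0, 0], [0, 0, 0], 0], [[0, 0, 0], [0, 0, 0], 0], [[0, 0, 0], [0, 0, 0], 0], [[0, 0, 0], [0, 0, 0], 0], [[0, 0, 0], [0, 0, 0], 0], [[0, 0, 0.04], [0, 0, 0], 0]]}}

```text
time: 13.2
ee_pos: [0.5762, -0.0599, 0.0737]
orientation: [0.997, -0.072, -0.002, -0.0]
ft_force: [-0.2, -0.4, 0.4]
gripper_width: 0.0854
grasp_force: 0.0
```

Emit:
{"op": "arm_command", "data": {"plan": [[[0, 0, 0.09], [0, 0, 0], 0], [[0, 0, 0.09], [0, 0, 0], 0], [[0, 0, 0.09], [0, 0, 0], 0], [[0, 0, 0.09], [0, 0, 0], 0], [[0, 0, 0.09], [0, 0, 0], 0], [[0, 0, 0.05], [0, 0, 0], 0], [[0.012, 0.09, 0], [0, 0, 0], 0], [[0.012, 0.09, 0], [0, 0, 0], 0]]}}

```text
time: 14.0
ee_pos: [0.5893, 0.03, 0.3264]
orientation: [0.997, -0.074, 0.001, 0.0]
ft_force: [0.8, -0.0, -1.0]
gripper_width: 0.0853
grasp_force: 0.0
```

Emit:
{"op": "arm_command", "data": {"plan": [[[0.012, 0.09, 0], [0, 0, 0], 0], [[0.012, 0.09, 0], [0, 0, 0], 0], [[0.012, 0.09, 0], [0, 0, 0], 0], [[0.012, 0.09, 0], [0, 0, 0], 0], [[0.012, 0.07, 0], [0, 0, 0], 0], [[0, 0, 0], [0, 0, 0], 0]]}}

```text
time: 14.6
ee_pos: [0.6189, 0.2488, 0.3246]
orientation: [0.998, -0.07, -0.0, -0.0]
ft_force: [-0.0, -0.7, 0.2]
gripper_width: 0.0853
grasp_force: 0.0
```

```bash
python3 - <<'E'
from h import *
s=st();print(np.round(s['q'],2))
p,W=wrist('w5')
C={'wrist':W.reshape(-1,3)}
for c in ['scene','side']:
    p,d=cams.read_camera(c);C[c]=cloud(c,d).reshape(-1,3)
    if c=='scene':cv2.imwrite('pics/s5.png',p[:,:,::-1])
c0=np.array([.602,.1235]);a=np.radians(-8.3);R=np.array([[np.cos(a),-np.sin(a)],[np.sin(a),np.cos(a)]])
for c,P in C.items():
    P=P[~np.isnan(P[:,0])];L=(P[:,:2]-c0)@R;z=P[:,2]
    for n,m in dict(bin=(abs(z-.08)<.004)&(abs(L[:,0])<.125)&(L[:,1]>-.22)&(L[:,1]<-.01),tray=(abs(z-.162)<.004)&(abs(L[:,0])<.1)&(L[:,1]>-.03)&(L[:,1]<.2),
        bar=(z>.212)&(z<.235)&(abs(L[:,0])<.09)&(abs(L[:,1]-.12)<.02)).items():
        if m.sum()>20: print(c,n,m.sum(),np.round(np.percentile(L[m],[1,99],axis=0),3).tolist(),cv2.minAreaRect((P[m][:,:2]*1000).astype(np.float32)),round(z[m].max(),3))
E
```

```text
t 14.6 p [0.6189 0.2488 0.3246] yawY -98.08 tz [-0.001  0.    -1.   ] w 0.0853 F [-0.  -0.7  0.2] g 0.0
[0.28 0.5  1.36 0.   1.29 1.99]
wrist bin 2521 [[-0.096, -0.19], [0.103, -0.019]] ((590.7688598632812, 21.81232452392578), (178.68963623046875, 201.1461181640625), 82.37921905517578) 0.082
wrist tray 2658 [[-0.078, -0.012], [0.078, 0.165]] ((612.6019287109375, 198.42767333984375), (180.04127502441406, 156.87904357910156), 81.49761199951172) 0.164
wrist bar 4493 [[-0.077, 0.114], [0.081, 0.127]] ((620.1893920898438, 242.72705078125), (13.9984130859375, 163.8732147216797), 81.42024230957031) 0.228
scene bin 446 [[-0.096, -0.191], [0.105, -0.014]] ((592.1748657226562, 23.08080291748047), (180.03175354003906, 204.06951904296875), 81.75531005859375) 0.084
scene tray 352 [[-0.079, -0.012], [0.081, 0.166]] ((614.0700073242188, 198.73483276367188), (179.64308166503906, 163.48312377929688), 81.98600769042969) 0.165
scene bar 240 [[-0.075, 0.114], [0.083, 0.126]] ((621.5419921875, 241.49412536621094), (12.237617492675781, 162.7974395751953), 81.82939910888672) 0.227
side bin 184 [[-0.096, -0.189], [0.101, -0.04]] ((570.3040161132812, -1.556671142578125), (153.7421112060547, 211.1238555908203), 66.9338150024414) 0.084
side tray 231 [[-0.077, -0.005], [0.08, 0.171]] ((614.769775390625, 203.33348083496094), (182.94151306152344, 159.136474609375), 82.34939575195312) 0.166
side bar 326 [[-0.08, 0.118], [0.079, 0.132]] ((620.7610473632812, 247.30291748046875), (17.32657814025879, 163.39830017089844), 82.85771942138672) 0.235
```

View pics/w5.png

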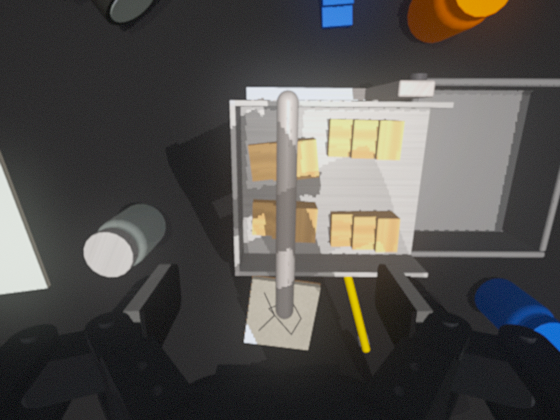

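The wrist view shows the bin square under the lip, centred to about 4 mm. The four blocks are in the tray, and the bar at column 287 lies between the fingers. Lowering onto the bar and straddling it.

Emit:
{"op": "arm_command", "data": {"plan": [[[0.001, -0.012, -0.04], [0, 0, 0], 0], [[0, 0, -0.07], [0, 0, 0], 0], [[0, 0, -0.06], [0, 0, 0], 0], [[0, 0, -0.027], [0, 0, 0], 0], [[0, 0, 0], [0, 0, 0], 0.74], [[0, 0, 0], [0, 0, 0], 0.74], [[0, 0, 0], [0, 0, 0], 0.74], [[0, 0, 0], [0, 0, 0], 0.74]], "grip_force": 20}}

```text
time: 15.55
ee_pos: [0.62, 0.2388, 0.2282]
orientation: [0.997, -0.072, 0.001, -0.0]
ft_force: [0.5, 0.2, -0.4]
gripper_width: 0.0281
grasp_force: 0.0
```

```bash
python3 - <<'E'
from h import *
st()
f=np.radians(39.8)+np.linspace(0,1.16,25);y=.1562*np.cos(f);z=.1562*np.sin(f);a=np.radians(-8.4)
for dy,dz in zip(np.diff(y),np.diff(z)): print([round(float(v)/.5,4) for v in(-np.sin(a)*dy,np.cos(a)*dy,dz)])
E
```

```text
t 15.55 p [0.62   0.2388 0.2282] yawY -98.3 tz [ 0.002  0.    -1.   ] w 0.0281 F [ 0.5  0.2 -0.4] g 0.0
[-0.0015, -0.0098, 0.0114]
[-0.0015, -0.0104, 0.0109]
[-0.0016, -0.0109, 0.0103]
[-0.0017, -0.0114, 0.0098]
[-0.0017, -0.0118, 0.0092]
[-0.0018, -0.0122, 0.0087]
[-0.0019, -0.0126, 0.008]
[-0.0019, -0.013, 0.0074]
[-0.002, -0.0133, 0.0068]
[-0.002, -0.0137, 0.0061]
[-0.0021, -0.0139, 0.0054]
[-0.0021, -0.0142, 0.0048]
[-0.0021, -0.0144, 0.0041]
[-0.0022, -0.0146, 0.0033]
[-0.0022, -0.0147, 0.0026]
[-0.0022, -0.0148, 0.0019]
[-0.0022, -0.0149, 0.0012]
[-0.0022, -0.0149, 0.0005]
[-0.0022, -0.0149, -0.0003]
[-0.0022, -0.0149, -0.001]
[-0.0022, -0.0148, -0.0017]
[-0.0022, -0.0147, -0.0025]
[-0.0022, -0.0146, -0.0032]
[-0.0021, -0.0144, -0.0039]
```

Emit:
{"op": "arm_command", "data": {"plan": [[[-0.0015, -0.0098, 0.0114], [0, 0, 0], 0.8], [[-0.0015, -0.0104, 0.0109], [0, 0, 0], 0.8], [[-0.0016, -0.0109, 0.0103], [0, 0, 0], 0.8], [[-0.0017, -0.0114, 0.0098], [0, 0, 0], 0.8], [[-0.0017, -0.0118, 0.0092], [0, 0, 0], 0.8], [[-0.0018, -0.0122, 0.0087], [0, 0, 0], 0.8], [[-0.0019, -0.0126, 0.008], [0, 0, 0], 0.8], [[-0.0019, -0.013, 0.0074], [0, 0, 0], 0.8]]}}

```text
time: 16.35
ee_pos: [0.6134, 0.1937, 0.2667]
orientation: [0.997, -0.072, 0.002, -0.001]
ft_force: [1.6, 6.0, 4.4]
gripper_width: 0.0171
grasp_force: 3.0
```

```bash
cat >> h.py <<'E'
def tray():
    c0=np.array([.602,.1235]);a=np.radians(-8.3);R=np.array([[np.cos(a),-np.sin(a)],[np.sin(a),np.cos(a)]])
    for c in ['scene','side']:
        p,d=cams.read_camera(c);P=cloud(c,d).reshape(-1,3)
        print(c,'bar',[(np.round(np.r_[R.T@(np.array(r['point'])[:2]-c0),r['point'][2]],3).tolist(),round(r['score'],2)) for r in cams.search_frame(c,'tray_bar')][:1])
    return p
E
python3 - <<'E'
from h import *
st();p,d=cams.read_camera('scene');cv2.imwrite('pics/s6.png',p[:,:,::-1])
E
```

```text
t 16.35 p [0.6134 0.1937 0.2667] yawY -98.28 tz [ 0.004  0.002 -1.   ] w 0.0171 F [1.6 6.  4.4] g 3.0
```

View pics/s6.png

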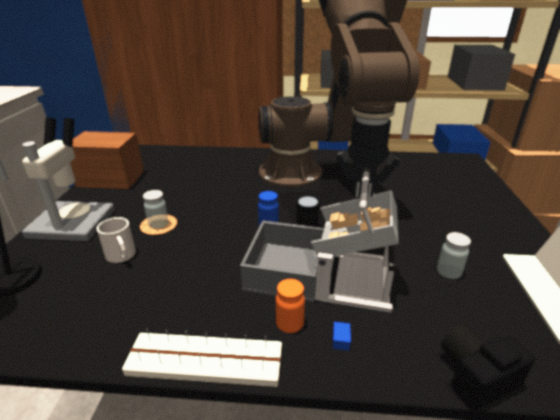

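The tray is tipping at (360,225) with the blocks still in it, the bin is under the lip at (285,260), and the jar is on the mat at (157,210). Continuing along the arc.

Emit:
{"op": "arm_command", "data": {"plan": [[[-0.002, -0.0133, 0.0068], [0, 0, 0], 0.8], [[-0.002, -0.0137, 0.0061], [0, 0, 0], 0.8], [[-0.0021, -0.0139, 0.0054], [0, 0, 0], 0.8], [[-0.0021, -0.0142, 0.0048], [0, 0, 0], 0.8], [[-0.0021, -0.0144, 0.0041], [0, 0, 0], 0.8], [[-0.0022, -0.0146, 0.0033], [0, 0, 0], 0.8], [[-0.0022, -0.0147, 0.0026], [0, 0, 0], 0.8], [[-0.0022, -0.0148, 0.0019], [0, 0, 0], 0.8]]}}

```text
time: 17.2
ee_pos: [0.6042, 0.1351, 0.282]
orientation: [0.997, -0.072, -0.0, 0.0]
ft_force: [0.6, 1.8, 1.4]
gripper_width: 0.0173
grasp_force: 0.9
```

Emit:
{"op": "arm_command", "data": {"plan": [[[-0.0022, -0.0149, 0.0012], [0, 0, 0], 0.8], [[-0.0022, -0.0149, 0.0005], [0, 0, 0], 0.8], [[-0.0022, -0.0149, -0.0003], [0, 0, 0], 0.8], [[-0.0022, -0.0149, -0.001], [0, 0, 0], 0.8], [[-0.0022, -0.0148, -0.0017], [0, 0, 0], 0.8], [[-0.0022, -0.0147, -0.0025], [0, 0, 0], 0.8], [[0, 0, 0], [0, 0, 0], 0.8], [[0, 0, 0], [0, 0, 0], 0.8]]}}

```text
time: 18.0
ee_pos: [0.5978, 0.0912, 0.2801]
orientation: [0.997, -0.073, -0.0, 0.0]
ft_force: [-0.4, 0.9, 0.1]
gripper_width: 0.0175
grasp_force: 0.3
```

```bash
python3 - <<'E'
from h import *
st();p,d=cams.read_camera('scene');a=cv2.resize(p[180:320,220:420,::-1],None,fx=2.5,fy=2.5)
q,d=cams.read_camera('side');b=cv2.resize(q[160:300,200:320,::-1],None,fx=2.5,fy=2.5)
cv2.imwrite('pics/c7.png',np.hstack([a,b]))
E
```

```text
t 18.0 p [0.5978 0.0912 0.2801] yawY -98.33 tz [-0. -0. -1.] w 0.0175 F [-0.4  0.9  0.1] g 0.3
```

View pics/c7.png

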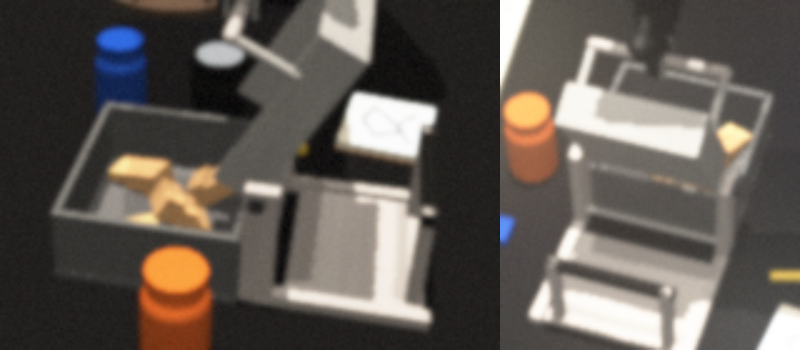

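The crop shows blocks in the bin at about (140,170), (210,185), (180,205) and (145,220), with the tray steeply tipped at (300,90). Before lowering, I'll check numerically that the tray is empty.

```bash
cat >> h.py <<'E'
def wood(p,W):
    h=cv2.cvtColor(p,cv2.COLOR_RGB2HSV);c0=np.array([.602,.1235]);a=np.radians(-8.3);R=np.array([[np.cos(a),-np.sin(a)],[np.sin(a),np.cos(a)]])
    L=(W[...,:2]-c0)@R;m=(h[...,0]>10)&(h[...,0]<30)&(h[...,1]>70)&(h[...,2]>90)&(abs(L[...,0])<.1)&(L[...,1]>-.2)&(L[...,1]<.2)&(W[...,2]>.005)
    n,l,s,c=cv2.connectedComponentsWithStats(m.astype(np.uint8))
    for k in range(1,n):
        if s[k,4]>8: print('  wood',s[k,4],'stand xyz',np.round(np.r_[L[l==k].mean(0),W[l==k][:,2].mean()],3))
E
python3 - <<'E'
from h import *
for c in ['scene','side','wrist']:
    if c=='wrist': p,W=wrist()
    else: p,d=cams.read_camera(c);W=cloud(c,d)
    print(c);wood(p,W)
    print([(np.round(r['point'],3).tolist(),round(r['score'],2)) for r in cams.search_frame(c,'block1')])
E
```

```text
scene
  wood 11 stand xyz [-0.098 -0.076  0.612]
  wood 240 stand xyz [-0.071 -0.047  0.594]
  wood 396 stand xyz [-0.002 -0.087  0.564]
  wood 354 stand xyz [-0.02   0.018  0.564]
  wood 697 stand xyz [ 0.024 -0.028  0.544]
  wood 21 stand xyz [ 0.037 -0.089  0.479]
  wood 9 stand xyz [ 0.036 -0.013  0.448]
  wood 877 stand xyz [-0.013 -0.1    0.033]
[([0.826, 0.15, 0.018], 0.97), ([0.619, 0.034, 0.046], 0.7), ([0.576, 0.061, 0.032], 0.66), ([0.544, -0.007, 0.029], 0.54)]
side
  wood 1368 stand xyz [-0.019 -0.032  0.564]
  wood 30 stand xyz [-0.096 -0.052  0.614]
  wood 92 stand xyz [-0.058 -0.141  0.03 ]
[([0.522, -0.014, 0.022], 0.59), ([0.806, 0.164, 0.02], 0.59)]
wrist
  wood 3667 stand xyz [ 0.036 -0.104  0.037]
  wood 1007 stand xyz [-0.035 -0.066  0.037]
  wood 1725 stand xyz [-0.047 -0.137  0.028]
  wood 10 stand xyz [-0.033 -0.025  0.275]
[([0.78, 0.156, 0.014], 0.85), ([0.608, 0.038, 0.048], 0.8), ([0.534, -0.004, 0.028], 0.79), ([0.555, 0.065, 0.036], 0.72), ([0.636, -0.012, 0.028], 0.58)]
```

The wrist view finds four blocks, all inside the bin; the fifth hit, at (0.78, 0.156), is the blue look-alike. Lowering along the reverse arc.

Emit:
{"op": "arm_command", "data": {"plan": [[[0.0022, 0.0147, 0.0025], [0, 0, 0], 0.8], [[0.0022, 0.0148, 0.0017], [0, 0, 0], 0.8], [[0.0022, 0.0149, 0.001], [0, 0, 0], 0.8], [[0.0022, 0.0149, 0.0003], [0, 0, 0], 0.8], [[0.0022, 0.0149, -0.0005], [0, 0, 0], 0.8], [[0.0022, 0.0149, -0.0012], [0, 0, 0], 0.8], [[0.0022, 0.0148, -0.0019], [0, 0, 0], 0.8], [[0.0022, 0.0147, -0.0026], [0, 0, 0], 0.8]]}}

```text
time: 19.2
ee_pos: [0.6067, 0.1513, 0.2798]
orientation: [0.997, -0.072, -0.0, 0.0]
ft_force: [0.4, 1.3, -0.5]
gripper_width: 0.0175
grasp_force: 0.6
```

Emit:
{"op": "arm_command", "data": {"plan": [[[0.0022, 0.0146, -0.0033], [0, 0, 0], 0.8], [[0.0021, 0.0144, -0.0041], [0, 0, 0], 0.8], [[0.0021, 0.0142, -0.0048], [0, 0, 0], 0.8], [[0.0021, 0.0139, -0.0054], [0, 0, 0], 0.8], [[0.002, 0.0137, -0.0061], [0, 0, 0], 0.8], [[0.002, 0.0133, -0.0068], [0, 0, 0], 0.8], [[0.0019, 0.013, -0.0074], [0, 0, 0], 0.8], [[0.0019, 0.0126, -0.008], [0, 0, 0], 0.8]]}}

```text
time: 20.0
ee_pos: [0.6149, 0.2061, 0.2566]
orientation: [0.997, -0.072, -0.0, 0.0]
ft_force: [0.8, 2.1, -0.8]
gripper_width: 0.0167
grasp_force: 0.8
```

Emit:
{"op": "arm_command", "data": {"plan": [[[0.0018, 0.0122, -0.0087], [0, 0, 0], 0.8], [[0.0017, 0.0118, -0.0092], [0, 0, 0], 0.8], [[0.0017, 0.0114, -0.0098], [0, 0, 0], 0.8], [[0.0016, 0.0109, -0.0103], [0, 0, 0], 0.8], [[0.0015, 0.0104, -0.0109], [0, 0, 0], 0.8], [[0.0008, 0.0049, -0.0057], [0, 0, 0], 0.8], [[0.0008, 0.0049, -0.0057], [0, 0, 0], 0.8], [[0, 0.002, 0], [0, 0, 0], 0.8]]}}

```text
time: 20.8
ee_pos: [0.6197, 0.2399, 0.2264]
orientation: [0.997, -0.072, -0.0, 0.0]
ft_force: [-0.6, 2.4, -1.1]
gripper_width: 0.017
grasp_force: 1.0
```

Emit:
{"op": "arm_command", "data": {"plan": [[[0, 0.002, 0], [0, 0, 0], 0.8], [[0, 0.002, 0], [0, 0, 0], 0.8], [[0, 0.002, 0], [0, 0, 0], 0.8], [[0, 0, 0], [0, 0, 0], 0.8]]}}

```text
time: 21.2
ee_pos: [0.6198, 0.2426, 0.2271]
orientation: [0.997, -0.072, 0.0, 0.0]
ft_force: [0.7, -0.2, 0.1]
gripper_width: 0.0174
grasp_force: 0.0
```

Emit:
{"op": "arm_command", "data": {"plan": [[[0, 0, 0], [0, 0, 0], 0], [[0, 0, 0], [0, 0, 0], 0], [[0, 0, 0], [0, 0, 0], 0], [[0, 0, 0], [0, 0, 0], 0], [[0, 0, 0.05], [0, 0, 0], 0], [[0, 0, 0.09], [0, 0, 0], 0], [[0, 0, 0.06], [0, 0, 0], 0], [[0, 0, 0], [0, 0, 0], 0]]}}

```text
time: 22.0
ee_pos: [0.6206, 0.243, 0.3317]
orientation: [0.997, -0.072, 0.004, -0.001]
ft_force: [0.4, 0.1, -0.8]
gripper_width: 0.0856
grasp_force: 0.0
```

```bash
python3 - <<'E'
from h import *
st();p,W=wrist();wood(p,W)
print([(np.round(r['point'],3).tolist(),round(r['score'],2)) for r in cams.search_frame('wrist','block1')])
C={'wrist':W.reshape(-1,3)}
for c in ['scene','side']: C[c]=cloud(c,cams.read_camera(c)[1]).reshape(-1,3)
c0=np.array([.602,.1235]);a=np.radians(-8.3);R=np.array([[np.cos(a),-np.sin(a)],[np.sin(a),np.cos(a)]])
for c,P in C.items():
    P=P[~np.isnan(P[:,0])];L=(P[:,:2]-c0)@R;z=P[:,2]
    for n,m in dict(bin=(abs(z-.08)<.004)&(abs(L[:,0])<.125)&(L[:,1]>-.22)&(L[:,1]<-.01),tray=(abs(z-.162)<.004)&(abs(L[:,0])<.1)&(L[:,1]>-.03)&(L[:,1]<.2),
        bar=(z>.212)&(z<.24)&(abs(L[:,0])<.09)&(abs(L[:,1]-.12)<.03)).items():
        if m.sum()>20: print(c,n,m.sum(),np.round(np.percentile(L[m],[1,99],axis=0),3).tolist(),round(z[m].max(),3))
    q=P[(np.hypot(P[:,0]-.405,P[:,1]+.385)<.055)&(z>.09)&(z<.125)]
    if len(q):print('jar',c,len(q),np.round(np.percentile(q,[2,98],axis=0),3).tolist())
E
```

```text
t 22.0 p [0.6206 0.243  0.3317] yawY -98.3 tz [ 0.007  0.002 -1.   ] w 0.0856 F [ 0.4  0.1 -0.8] g 0.0
  wood 3156 stand xyz [ 0.035 -0.1    0.036]
  wood 692 stand xyz [-0.035 -0.063  0.039]
  wood 1343 stand xyz [-0.047 -0.135  0.028]
[([0.793, 0.159, 0.012], 0.96), ([0.636, -0.005, 0.026], 0.8), ([0.538, -0.0, 0.029], 0.78), ([0.558, 0.068, 0.043], 0.68), ([0.605, 0.039, 0.042], 0.58)]
wrist bin 2852 [[-0.095, -0.191], [0.103, -0.019]] 0.082
wrist tray 2520 [[-0.078, -0.012], [0.078, 0.166]] 0.164
wrist bar 4229 [[-0.077, 0.114], [0.081, 0.127]] 0.228
scene bin 425 [[-0.095, -0.19], [0.105, -0.014]] 0.081
scene tray 356 [[-0.079, -0.012], [0.082, 0.165]] 0.165
scene bar 243 [[-0.075, 0.114], [0.083, 0.126]] 0.227
jar scene 212 [[0.386, -0.41, 0.092], [0.434, -0.36, 0.109]]
side bin 195 [[-0.096, -0.19], [0.1, -0.04]] 0.084
side tray 236 [[-0.077, -0.005], [0.08, 0.171]] 0.166
side bar 327 [[-0.079, 0.117], [0.08, 0.132]] 0.232
```

The tray is level, all four blocks are in the bin, the bin and jar are in place, and the robot is clear. Handing in.

```bash
python3 -c "
from rig import ctrl
print(ctrl.finish_job())"
```

```text
the job is handed in; nothing more can be done
None
```

I handed the job in at about 22 s; no verdict came back, but my last measurements showed the jar upright on the mat, the bin square and centred against the posts with all four blocks in it, and the tray back level.

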